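Set the running clearance of a bearing stand with its knurled cap

ROBOT

A 7-joint arm with a two-finger parallel gripper is mounted at the origin on a cart in front of the work surface, level with it; the furniture and walls round the work are solid. World frame = base frame: x ahead of the robot, y to its left, z up, the work surface at z = 0. Lengths are in m, angles in rad, forces in N, time in s.
With the tool pointing down it reaches from about 0.4 to 0.85 m from the base axis. Payload 6.9 kg.
Tool frame: the origin (TCP) lies midway between the tips of the shut fingers; the grasp point (between the pads) lies behind it (ctrl.pinch_z is the z of the grasp point in the tool frame, in m); z points along the fingers, y is the direction in which the jaws open and shut (so a half turn about z gives the same grasp; the last joint's range is limited). The gripper opens to 85 mm and grips with 20 to 120 N. Pads are 22 mm wide; open, the fingers measure 114 mm over their backs; the gripper's body (76 mm by 85 mm) begins 54 mm behind the grasp point. The pads swing forward as they close: fully open they stand 13 mm farther back than shut.
Start: joints at [-1.192, 0.507, -0.238, 1.5, 0.126, 1.149, -0.155], TCP at [0.168, 0.602, 0.231] pointing down, gripper open.
Joint ranges: [-3.08, 3.08], [-0.24, 2.05], [-1.43, 1.35], [0, 2.5], [-1.52, 4.66], [0.17, 1.96], [-2.89, 2.89]. Speed limits (rad/s): [2.39, 2.39, 3.14, 3.14, 3.14, 3.14, 3.14].

INTERFACE

Orientations are given as a unit quaternion [w, x, y, z].
In Python, from station import ctrl, get_state, vision, ticket, models gives the robot as it stands. Calls block until the motion is done:
- ctrl.movep(position, orientation): joint-space move of the TCP to a pose.
- ctrl.movel(position, frame=None, max_speed=0.15): straight line of the TCP; frame=None keeps the orientation; max_speed is the mean speed in m/s.
- ctrl.set_joints(angles): joint-space move.
- ctrl.ungrasp() and ctrl.close_gripper(force=None): open the fingers fully, or close them until they stop; force is the grip in N (None keeps the last).
- ctrl.pause(seconds).
- ctrl.ik(position, orientation): joint angles nearest the present ones, or None.
- get_state(): the state.
- vision.grab_frame(name): name is "side" or "top"; returns (picture, depth): 420x560x3 uint8, blue, green, red; 420x560 float32, m along the optical axis (not along the pixel's ray), 0 where there is no reading.
- vision.camera_info(name): a dict with "mtx" (3x3 intrinsics, pixels), "R" (3x3) and "t" (3): a world point X has camera coordinates R X + t. Camera axes: x right, y down, z forward; pixel columns grow to the right and rows downward; lengths in m; the calibration is good to about 2 mm. A picture is of the moment at which its call begins. camera_info takes no time and is no camera call.
A pose or a line that the arm cannot do raises ctrl.Unreachable and nothing moves.
- ticket.close_job(): hands the job in, once; it reports no verdict.
Trained networks look in the newest picture that a camera, given by its name, has taken for a name from the list of things; names that differ only in an ending like _2 or _b are one class to them, and where a whole thing is asked for, a point or a joint stands for the part that bears it (a point fixed in the world has none). Each returns a list of dicts, best first, with "p" (0 to 1); they miss things now and then, are a little off and sometimes report something else, mostly with a low value. They report only what shows in the picture. A call takes as long as a camera call. They do not tell look-alikes from the thing itself.
- models.recognise(camera, target): "point" ([column, row] in pixels, amid what is visible of it).
- models.masks_of(camera, target): "mask" (420x560 bool, what is visible of it) and "point" ([column, row] in pixels, amid what is visible of it).
The state is a dict: "time": time; "qpos": joint angles; "qd": joint speeds; "tau": joint torques, N m; "tcp_pos": TCP position; "eef_rot": TCP orientation; "contact_force": force on the tool from outside, world axes, zero at the start; "wrist_torque": the same for the moment, N m; "width": finger opening in m.
Only numpy, scipy, OpenCV 4.12 (cv2) and the standard library are available. Lean on these libraries where they do the work, as an engineer would, in place of code of your own. Each camera call takes 0.05 s, during which the arm holds its last target. There are 200 camera calls.

TASK

The brass knurled cap has been started on the thread of the bearing stand: screw it down clockwise, regripping as needed, until it bottoms out, then back it off a quarter turn so that the spindle gets its running clearance. Finish while still holding the cap gripped there, so that it cannot creep while a colleague tightens the lock screw, and leave the loose things lying around the stand alone.

Things in the scene. Friction and masses are not known exactly. Their poses are not given: they have to be found in the camera images.
- stand: bearing stand bolted to the table, it cannot move: blue square foot 92 x 92 x 12 mm (with low bolt heads to 19 mm), on it an aluminium round housing, 54 mm across at the foot and 36 mm across from 26 mm to its shoulder 62 mm up; a threaded neck 32 mm across and a 10 mm steel spindle rise from the shoulder, the spindle's tip lies 104 mm above the table. Origin: on the axis at the table, z up; a yellow index line on the foot and on the housing marks its +x
- cap_centre (a point): centre (on the axis, half-way up) of the brass knurled cap, a plain cylinder 42 mm across and 30 mm high with a vertical axis; the spindle's tip sticks out of its top by 12 mm when it is bottomed. Its underside rests on the housing's shoulder when bottomed (centre then 77 mm above the table) and stands 1.91 mm higher for every radian it is unscrewed (12 mm a turn, right-hand thread). A white line on its top and side marks its +x
- cap (a joint): rotation of the cap in rad: 0 = bottomed (a hard stop, white line above the yellow one), growing counter-clockwise seen from above as it is unscrewed (1.57 = a quarter turn off the stop); it starts between 2.0 and 4.6, its thread ends at 5.5, turns with about 0.06 N m of friction and stays where it is left
- screwdriver: bystander, to be left alone: red and black screwdriver, 187 mm long; origin under its centre
- star_knob_0: bystander, to be left alone: black star knob with its stud up, 40 mm wide, 46 mm high; origin under its centre
- rubber_foot_0: bystander, to be left alone: dark grey rubber foot, 29 mm wide, 16 mm high; origin under its centre
- spacer_post_0: bystander, to be left alone: white spacer post standing upright, 17 mm across, 60 mm high; origin under its centre
- shaft_collar: bystander, to be left alone: grey clamp collar, 30 mm across, 12 mm high; origin under its centre
- tape_elec: bystander, to be left alone: roll of black tape lying flat, 58 mm across, 19 mm high; origin under its centre
- marker_pen: bystander, to be left alone: black and white marker pen, 135 mm long; origin under its centre
There are look-alikes about, which are no part of the job. Leave any orange look-alike of the stand alone.

How it is judged:
By the outcome, as a careful person would: the job done as asked, in the order asked, and still so for the second after the job is handed in, while the arm keeps its last pose, push and grip.
It also fails if it takes over 48 s, if anything falls off the work surface, if the arm or the gripper's body presses on something with over 40 N, if the wrist force passes 120 N, or if a joint passes its speed limit or range.

## Working session

There is one attempt and no reset: what is moved stays moved. The work goes in short steps, each a Python script; the robot and the scene stay as the last script left them, time stands still between calls to the robot, and variables do not carry over. Pictures are saved under pics/ and viewed, about 8 in all and at most 12, crops included, and the job is handed in when it is done.

```bash
mkdir -p pics; ls; python3 - <<'E'
from station import ctrl,get_state,vision,models
import cv2,numpy as np
for n in("top","side"):
    p,d=vision.grab_frame(n); cv2.imwrite(f"pics/{n}0.png",p); np.save(f"pics/{n}0.npy",d)
    i=vision.camera_info(n); print(n,np.round(i["mtx"],1).tolist(),np.round(i["R"],3).tolist(),np.round(i["t"],3).tolist())
    for t in("stand","cap"):
        print(t,[(np.round(r["point"]).tolist(),round(r["p"],2)) for r in models.recognise(n,t)])
s=get_state();print(s["time"],s["tcp_pos"],s["eef_rot"],s["width"],ctrl.pinch_z)
E
```

```text
pics
top [[428.2, 0.0, 282.2], [0.0, 428.2, 212.2], [0.0, 0.0, 1.0]] [[0.022, -1.0, 0.018], [-0.994, -0.024, -0.108], [0.108, -0.015, -0.994]] [0.008, 0.49, 1.266]
stand [([238.0, 223.0], 0.93), ([309.0, 213.0], 0.64)]
cap [([239.0, 223.0], 0.65), ([312.0, 211.0], 0.47)]
side [[444.2, 0.0, 278.7], [0.0, 444.2, 211.9], [0.0, 0.0, 1.0]] [[0.964, -0.266, 0.003], [-0.097, -0.363, -0.927], [0.247, 0.893, -0.376]] [-0.446, 0.12, 0.954]
stand [([299.0, 245.0], 0.71), ([260.0, 213.0], 0.59)]
cap [([296.0, 218.0], 0.85), ([260.0, 192.0], 0.7)]
0.3 [0.16841258 0.60171009 0.23098348] [-3.84071778e-05  1.36004888e-01  9.90708117e-01 -3.10111054e-04] 0.08552673617480341 -0.0187
```

```bash
python3 - <<'E'
import cv2,numpy as np
a=cv2.imread("pics/top0.png")[120:300,150:410];b=cv2.imread("pics/side0.png")[150:300,180:400]
a=cv2.resize(a,(780,540),interpolation=cv2.INTER_CUBIC);cv2.imwrite("pics/topc.png",a)
cv2.imwrite("pics/sidec.png",cv2.resize(b,None,fx=3.6,fy=3.6,interpolation=cv2.INTER_CUBIC))
E
```

```text
(no output)
```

View pics/topc.png

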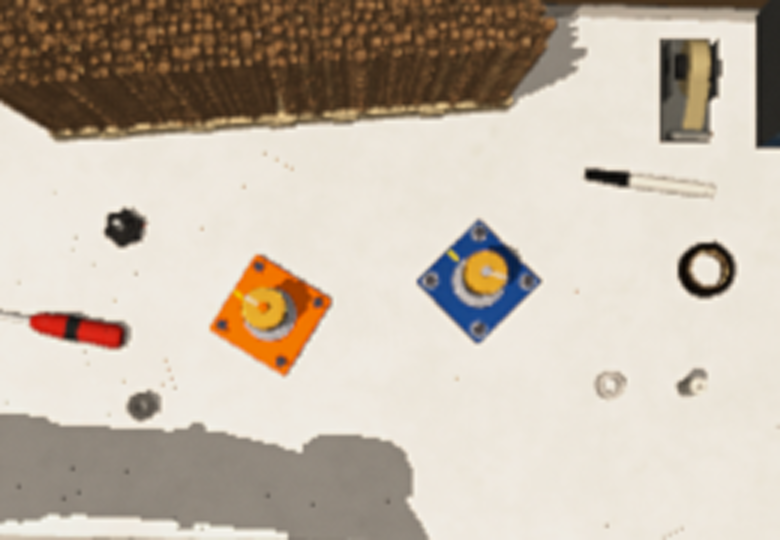

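View pics/sidec.png

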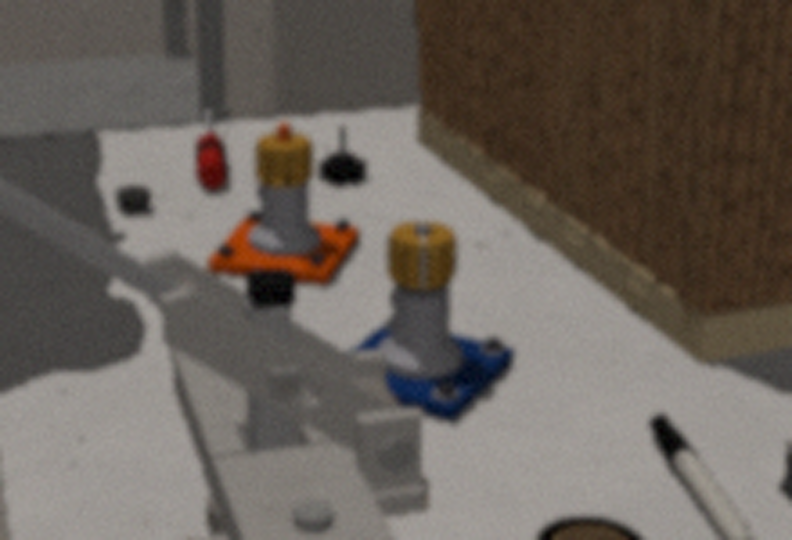

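View pics/top0.png

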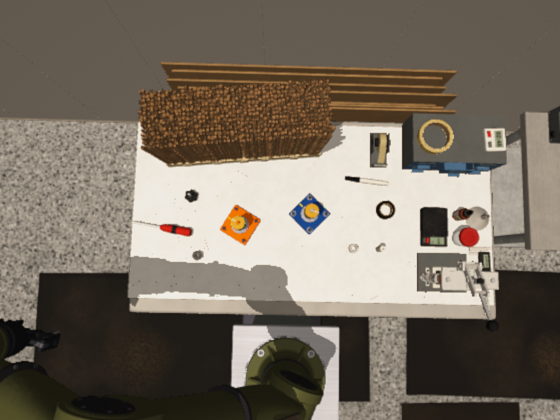

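```bash
cat >h.py <<'E'
import cv2,numpy as np
from station import vision
def cam(n):
    i=vision.camera_info(n);return np.array(i["mtx"]),np.array(i["R"]),np.array(i["t"])
def onz(n,uv,z):
    K,R,t=cam(n);c=-R.T@t;r=R.T@np.linalg.inv(K)@[uv[0],uv[1],1];return c+r*(z-c[2])/r[2]
def cloud(n,d):
    K,R,t=cam(n);v,u=np.mgrid[:420,:560];P=np.stack([(u-K[0,2])/K[0,0]*d,(v-K[1,2])/K[1,1]*d,d],-1);return (P-t)@R
def px(n,X):
    K,R,t=cam(n);q=K@(R@np.array(X)+t);return q[:2]/q[2]
E
python3 - <<'E'
from h import *
a=cv2.imread("pics/top0.png");d=np.load("pics/top0.npy");hsv=cv2.cvtColor(a,cv2.COLOR_BGR2HSV)
roi=np.zeros((420,560),bool);roi[190:238,285:335]=1
blue=roi&(hsv[...,0]>100)&(hsv[...,0]<125)&(hsv[...,1]>120)
pts=np.argwhere(blue)[:,::-1].astype(np.float32)
W=np.array([onz("top",p,.012)[:2] for p in pts]);r=cv2.minAreaRect((W*1000).astype(np.float32));print("rect",r)
P=cloud("top",d);m=roi&(P[...,2]>.075);Q=P[m]
print("cap pts",m.sum(),np.percentile(Q[:,2],[5,50,95]),Q.mean(0),Q.min(0),Q.max(0))
br=roi&(hsv[...,0]>12)&(hsv[...,0]<35)&(hsv[...,1]>120);n,l,s,c=cv2.connectedComponentsWithStats(br.astype(np.uint8));print(s,c)
print("shelf max z by",np.nanmax(P[60:170,140:330,2]), "nearest x",P[140:165,150:330][P[140:165,150:330,2]>.03].min(0))
for n in("top","side"):
  K,R,t=cam(n);print(n,-R.T@t)
print(px("top",[r[0][0]/1e3,r[0][1]/1e3,.08]),px("side",[r[0][0]/1e3,r[0][1]/1e3,.08]))
c=a[195:230,292:332];cv2.imwrite("pics/c1.png",cv2.resize(c,None,fx=14,fy=14,interpolation=cv2.INTER_CUBIC))
E
```

```text
rect ((490.164306640625, -63.826698303222656), (84.29336547851562, 87.18185424804688), 46.11502456665039)
cap pts 180 [0.09168599 0.09946093 0.10602175] [ 0.48215166 -0.05926594  0.14587094] [ 0.35022244 -0.08261774  0.07595378] [0.5076706  0.03900285 1.31087559]
[[     0      0    560    420 235042]
 [   299    204      4      3      6]
 [   304    204     15     14    152]] [[279.47916543 209.49946393]
 [300.5        205.        ]
 [310.88815789 210.50657895]]
shelf max z by 1.3108755947791428 nearest x [ 0.35022244 -0.09717161  0.03001025]
top [0.35022244 0.03900285 1.31087559]
side [ 0.20605931 -0.92739686  0.47055035]
[311.15506779 210.70499436] [298.26618679 221.39846494]
```

View pics/c1.png

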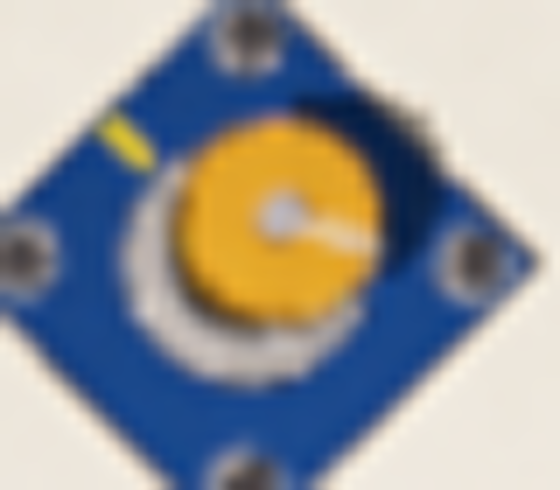

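```bash
cat >>h.py <<'E'
def brass(a,lo,hi):
    hsv=cv2.cvtColor(a,cv2.COLOR_BGR2HSV);m=(hsv[...,0]>12)&(hsv[...,0]<35)&(hsv[...,1]>110)&(hsv[...,2]>60)
    r=np.zeros(m.shape,bool);r[lo[1]:hi[1],lo[0]:hi[0]]=1;m=(m&r).astype(np.uint8)
    m=cv2.morphologyEx(m,cv2.MORPH_CLOSE,np.ones((5,5)));n,l,s,c=cv2.connectedComponentsWithStats(m);k=1+s[1:,4].argmax();return l==k
def capctr(n,c):
    th=np.linspace(0,2*np.pi,60);p=np.array([px(n,[c[0]+.021*np.cos(t),c[1]+.021*np.sin(t),c[2]+h]) for t in th for h in(-.015,.015)],np.float32)
    M=cv2.moments(cv2.convexHull(p));return np.array([M["m10"],M["m01"]])/M["m00"],M["m00"]
def q(psi): return [0,np.cos(psi/2),np.sin(psi/2),0]
E
python3 - <<'E'
from h import *
from station import ctrl,get_state
from scipy.optimize import least_squares
obs={}
for n,lo,hi in(("top",(303,198),(325,225)),("side",(284,205),(312,235))):
    m=brass(cv2.imread(f"pics/{n}0.png"),lo,hi);obs[n]=np.argwhere(m).mean(0)[::-1];print(n,obs[n],m.sum(),capctr(n,[.49,-.064,.084]))
for use in(("top",),("side",),("top","side")):
    r=least_squares(lambda v:np.concatenate([capctr(n,[v[0],v[1],.084])[0]-obs[n] for n in use]),[.49,-.064]);print(use,r.x,r.fun)
r=least_squares(lambda v:np.concatenate([capctr(n,v)[0]-obs[n] for n in obs]),[.49,-.064,.084]);print(r.x,r.fun)
x,y=r.x[:2]
O=lambda u,v,z:onz("top",((u)/14+292-.5,v/14+195-.5),z)[:2]
w=O(372,242,.099)-O(280,217,.099);c=O(152,160,.012)-O(105,120,.012);print("white",np.arctan2(*w[::-1]),"yellow",np.arctan2(*-c[::-1]))
print("shelf foot",onz("top",(330,152),0),onz("top",(175,165),0))
for z in(.2,.06):
  for k in np.arange(-3.2,3.3,.4):
    j=ctrl.ik([.49,-.064,z],q(k));print(z,round(k,1),None if j is None else np.round(j,2))
E
```

```text
top [311.2183908  210.47701149] 174 (array([311.40403802, 210.52642821]), 186.06896616891026)
side [296.78754579 220.5970696 ] 273 (array([298.26348727, 219.87804465]), 345.18460100213997)Traceback (most recent call last):
  File "<stdin>", line 8, in <module>
    return func(*args, **kwargs)
    result = trf(vector_fun.fun, vector_fun.jac, x0, f0, J0, lb, ub, ftol, xtol,
                 gtol, max_nfev, x_scale, loss_function, tr_solver,
                 tr_options.copy(), verbose, callback=callback_wrapped)
    return trf_no_bounds(
        fun, jac, x0, f0, J0, ftol, xtol, gtol, max_nfev, x_scale,
        loss_function, tr_solver, tr_options, verbose, callback=callback)
    f_new = fun(x_new)
    self._update_fun()
    ~~~~~~~~~~~~~~~~^^
    self.f = self.fun_wrapped(xp_copy(self.x))
             ~~~~~~~~~~~~~~~~^^^^^^^^^^^^^^^^^
    return np.atleast_1d(self.fun(x))
                         ~~~~~~~~^^^
    return self.f(x, *self.args, **self.kwargs)
           ~~~~~~^^^^^^^^^^^^^^^^^^^^^^^^^^^^^^
  File "<stdin>", line 8, in <lambda>
  File "h.py", line 16, in capctr
    th=np.linspace(0,2*np.pi,60);p=np.array([px(n,[c[0]+.021*np.cos(t),c[1]+.021*np.sin(t),c[2]+h]) for t in th for h in(-.015,.015)],np.float32)
                                             ~~^^^^^^^^^^^^^^^^^^^^^^^^^^^^^^^^^^^^^^^^^^^^^^^^^^^^
  File "h.py", line 10, in px
    K,R,t=cam(n);q=K@(R@np.array(X)+t);return q[:2]/q[2]
          ~~~^^^
  File "h.py", line 4, in cam
    i=vision.camera_info(n);return np.array(i["mtx"]),np.array(i["R"]),np.array(i["t"])
ValueError: time passes only in moves, steps and waits
```

```bash
sed -i 's/^def cam/import functools\n@functools.cache\ndef cam/' h.py; python3 - <<'E'
from h import *
from station import ctrl,get_state
x,y=.489,-.0635
O=lambda u,v,z:onz("top",((u)/14+292-.5,v/14+195-.5),z)[:2]
w=O(372,242,.099)-O(280,217,.099);c=O(152,160,.012)-O(105,120,.012);print("white",np.arctan2(*w[::-1]),"yellow",np.arctan2(*-c[::-1]))
print("shelf foot",onz("top",(330,152),0),onz("top",(175,165),0))
for z in(.2,.06):
  for k in np.arange(-3.2,3.3,.4):
    j=ctrl.ik([x,y,z],q(k));print(z,round(k,1),None if j is None else np.round(j,2))
E
```

```text
white -1.8140575114565138 yellow 0.8836034111225327
shelf foot [ 0.68578376 -0.12691676  0.        ] [0.63181742 0.35452879 0.        ]
0.2 -3.2 [-0.09  0.34  0.23  1.89 -0.1   0.92  1.7 ]
0.2 -2.8 [-0.01  0.33  0.12  1.89 -0.05  0.92  2.05]
0.2 -2.4 [ 0.06  0.33  0.03  1.89 -0.01  0.92  2.41]
0.2 -2.0 [ 0.13  0.33 -0.07  1.89  0.03  0.92  2.76]
0.2 -1.6 [-0.64  0.57  1.15  1.9  -0.59  1.07 -2.42]
0.2 -1.2 [-0.64  0.57  1.15  1.9  -0.59  1.07 -2.02]
0.2 -0.8 [-0.64  0.57  1.15  1.9  -0.59  1.07 -1.62]
0.2 -0.4 [-0.56  0.48  0.95  1.9  -0.46  1.01 -1.37]
0.2 -0.0 [-0.42  0.41  0.72  1.89 -0.33  0.96 -1.12]
0.2 0.4 [-0.35  0.38  0.6   1.89 -0.27  0.94 -0.79]
0.2 0.8 [-0.29  0.37  0.52  1.89 -0.23  0.94 -0.44]
0.2 1.2 [-0.24  0.36  0.44  1.89 -0.19  0.93 -0.08]
0.2 1.6 [-0.19  0.35  0.38  1.89 -0.16  0.93  0.29]
0.2 2.0 [-0.18  0.35  0.36  1.89 -0.15  0.93  0.68]
0.2 2.4 [-0.15  0.35  0.31  1.89 -0.13  0.92  1.06]
0.2 2.8 [-0.11  0.34  0.26  1.89 -0.11  0.92  1.43]
0.2 3.2 [-0.07  0.34  0.2   1.89 -0.08  0.92  1.8 ]
0.06 -3.2 [ 0.09  0.53 -0.01  2.06  0.01  0.56  1.58]
0.06 -2.8 [ 0.16  0.53 -0.12  2.06  0.11  0.56  1.88]
0.06 -2.4 [ 0.24  0.53 -0.23  2.06  0.21  0.58  2.17]
0.06 -2.0 [ 0.31  0.54 -0.34  2.05  0.31  0.59  2.47]
0.06 -1.6 [ 0.38  0.55 -0.45  2.05  0.4   0.62  2.77]
0.06 -1.2 [-0.58  0.84  1.15  2.07 -0.99  0.95 -1.64]
0.06 -0.8 [-0.5   0.73  0.95  2.06 -0.86  0.8  -1.39]
0.06 -0.4 [-0.4   0.65  0.75  2.06 -0.7   0.7  -1.16]
0.06 -0.0 [-0.23  0.57  0.46  2.06 -0.44  0.6  -1.03]
0.06 0.4 [-0.2   0.57  0.42  2.06 -0.4   0.59 -0.67]
0.06 0.8 [-0.17  0.56  0.37  2.06 -0.35  0.58 -0.32]
0.06 1.2 [-0.13  0.55  0.31  2.06 -0.3   0.57  0.02]
0.06 1.6 [-0.09  0.54  0.25  2.06 -0.24  0.57  0.36]
0.06 2.0 [-0.04  0.54  0.18  2.06 -0.17  0.56  0.69]
0.06 2.4 [ 0.    0.53  0.11  2.06 -0.11  0.56  1.02]
0.06 2.8 [ 0.05  0.53  0.04  2.06 -0.04  0.56  1.35]
0.06 3.2 [ 0.1   0.53 -0.04  2.06  0.03  0.56  1.67]
```

```bash
python3 - <<'E'
from h import *
from station import ctrl,get_state
x,y=.489,-.0635
def st(l):
    s=get_state();print(l,round(s["time"],2),np.round(s["tcp_pos"],4),np.round(s["contact_force"],1),np.round(s["wrist_torque"],2),round(s["width"],4),np.round(s["qpos"],2))
try: ctrl.movep([x,y,.22],q(3.8))
except ctrl.Unreachable as e: print("unr",e)
st("above")
ctrl.movel([x,y,.062]);st("down")
a,_=vision.grab_frame("side");b,_=vision.grab_frame("top")
cv2.imwrite("pics/s1.png",np.hstack([cv2.resize(a[150:280,230:370],None,fx=2.8,fy=2.8),cv2.resize(b[150:280,240:380],None,fx=2.8,fy=2.8)]))
E
```

```text
above 2.91 [ 0.4892 -0.0627  0.22  ] [ 0.7  0.7 -0. ] [-0.04  0.02  0.03] 0.0856 [ 0.01  0.31  0.09  1.86 -0.03  0.97  2.35]
down 4.11 [ 0.4895 -0.0635  0.0626] [-0.2  1.3 -0.2] [ 0.   -0.01 -0.02] 0.0856 [ 0.03  0.52  0.07  2.06 -0.06  0.56  2.37]
```

View pics/s1.png

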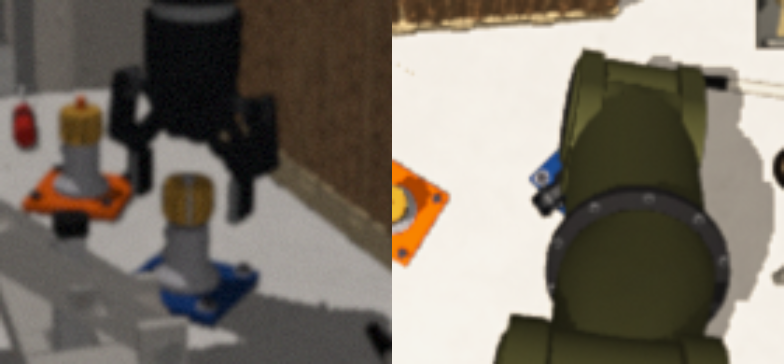

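```bash
cat >>h.py <<'E'
from station import ctrl,get_state
def st(l):
    s=get_state();e=s["eef_rot"];print(l,round(s["time"],2),np.round(s["tcp_pos"],4),"psi",round(2*np.arctan2(e[2],e[1])%(2*np.pi),3),np.round(s["contact_force"],1),np.round(s["wrist_torque"],2),round(s["width"],4),np.round(s["qpos"][4:],2))
    return s
E
python3 - <<'E'
from h import *
ctrl.close_gripper(40);st("grip")
a,_=vision.grab_frame("side");cv2.imwrite("pics/s2.png",cv2.resize(a[150:250,230:370],None,fx=4,fy=4))
E
```

```text
grip 4.68 [ 0.4889 -0.0632  0.0624] psi 3.8 [-2.   1.9  7.2] [ 0.28  0.4  -0.  ] 0.0412 [-0.06  0.56  2.37]
```

View pics/s2.png

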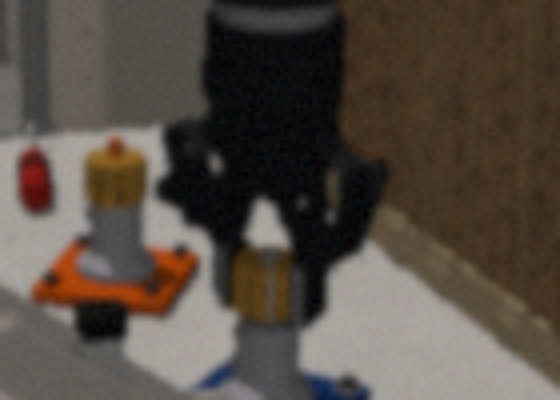

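```bash
cat >>h.py <<'E'
def turn(psi0,psi1,p,step,tzmax=9,fmax=35):
    """turn about the cap axis, following the thread; p = TCP at psi0"""
    n=int(np.ceil(abs(psi1-psi0)/step));psi=psi0
    for k in np.linspace(psi0,psi1,n+1)[1:]:
        ctrl.movep([p[0],p[1],p[2]+.00191*(k-psi0)],q(k));psi=k;s=st(f"{k:.2f}")
        if abs(s["wrist_torque"][2])>tzmax or np.linalg.norm(s["contact_force"])>fmax: print("STOP");break
    return psi
E
python3 - <<'E'
from h import *
ctrl.close_gripper(60)
turn(3.8,2.2,[.489,-.0635,.0622],.4,tzmax=.5)
E
```

```text
3.40 5.33 [ 0.4889 -0.0632  0.0618] psi 3.404 [-2.   1.8  5.7] [ 0.17  0.37 -0.08] 0.0407 [-0.17  0.57  2.09]
3.00 5.7 [ 0.4889 -0.0633  0.061 ] psi 3.005 [-2.4  0.3  6.3] [ 0.19  0.41 -0.05] 0.0405 [-0.29  0.58  1.81]
2.60 6.08 [ 0.4889 -0.0633  0.0602] psi 2.605 [-2.5 -0.1  7.3] [ 0.19  0.37 -0.09] 0.0405 [-0.4   0.59  1.53]
2.20 6.45 [ 0.4889 -0.0633  0.0595] psi 2.205 [-1.6  0.3  7.2] [ 0.21  0.39 -0.1 ] 0.0408 [-0.51  0.62  1.25]
```

```bash
python3 - <<'E'
from h import *
p=[.489,-.0635,.0622-.00191*1.6]
k=turn(2.2,.6,p,.4,tzmax=.3)
p[2]-=.00191*(2.2-k)
if k<.61: k=turn(k,-.3,p,.04,tzmax=.45)
b,_=vision.grab_frame("side");cv2.imwrite("pics/s3.png",cv2.resize(b[150:250,230:370],None,fx=4,fy=4))
E
```

```text
1.80 6.83 [ 0.4888 -0.0634  0.0587] psi 1.805 [-3.   0.8  7.8] [ 0.16  0.46 -0.07] 0.0406 [-0.62  0.66  0.96]
1.40 7.21 [ 0.4888 -0.0634  0.0579] psi 1.405 [-2.5  0.8  9.3] [ 0.25  0.46 -0.11] 0.0409 [-0.72  0.7   0.67]
1.00 7.6 [ 0.4888 -0.0634  0.0572] psi 1.005 [-2.9  1.5 10.4] [ 0.28  0.43 -0.07] 0.0407 [-0.81  0.76  0.37]
0.60 7.99 [ 0.4887 -0.0633  0.0564] psi 0.605 [-2.2  2.4 10.4] [ 0.25  0.4  -0.07] 0.0409 [-0.9   0.83  0.06]
0.56 8.24 [ 0.4887 -0.0633  0.0563] psi 0.566 [-1.4  2.2  9.9] [ 0.28  0.4  -0.03] 0.0409 [-0.9   0.83  0.03]
0.52 8.49 [ 0.4887 -0.0633  0.0563] psi 0.527 [-2.3  2.8  9.5] [ 0.28  0.43 -0.05] 0.0406 [-0.91  0.84 -0.  ]
0.48 8.74 [ 0.4887 -0.0634  0.0562] psi 0.488 [-2.1  0.5  9.8] [ 0.28  0.43 -0.09] 0.0405 [-0.92  0.85 -0.03]
0.44 8.99 [ 0.4887 -0.0633  0.0561] psi 0.449 [-1.5  2.4 10.1] [ 0.29  0.46 -0.08] 0.0405 [-0.93  0.85 -0.07]
0.40 9.24 [ 0.4887 -0.0633  0.056 ] psi 0.41 [-2.3  1.   9.2] [ 0.3   0.43 -0.09] 0.0408 [-0.93  0.86 -0.1 ]
0.37 9.49 [ 0.4887 -0.0633  0.056 ] psi 0.371 [-1.4  2.   9.2] [ 0.33  0.43 -0.1 ] 0.0405 [-0.94  0.87 -0.13]
0.33 9.74 [ 0.4887 -0.0633  0.0559] psi 0.331 [-2.7  1.4  9.3] [ 0.3   0.43 -0.08] 0.0407 [-0.95  0.88 -0.16]
0.29 9.99 [ 0.4887 -0.0633  0.0558] psi 0.292 [-2.5  2.9  9.8] [ 0.29  0.39 -0.03] 0.041 [-0.95  0.88 -0.19]
0.25 10.24 [ 0.4887 -0.0633  0.0557] psi 0.253 [-3.   1.9  9.9] [ 0.34  0.42 -0.12] 0.0405 [-0.96  0.89 -0.22]
0.21 10.49 [ 0.4887 -0.0633  0.0557] psi 0.214 [-2.4  0.9  9.2] [ 0.38  0.4  -0.11] 0.0407 [-0.97  0.9  -0.26]
0.17 10.74 [ 0.4887 -0.0633  0.0556] psi 0.175 [-1.6  2.7  9.9] [ 0.36  0.4  -0.08] 0.0408 [-0.97  0.9  -0.29]
0.13 10.99 [ 0.4887 -0.0633  0.0555] psi 0.138 [-3.4  1.8 10. ] [0.2  0.5  0.72] 0.041 [-0.98  0.91 -0.32]
STOP
```

View pics/s3.png

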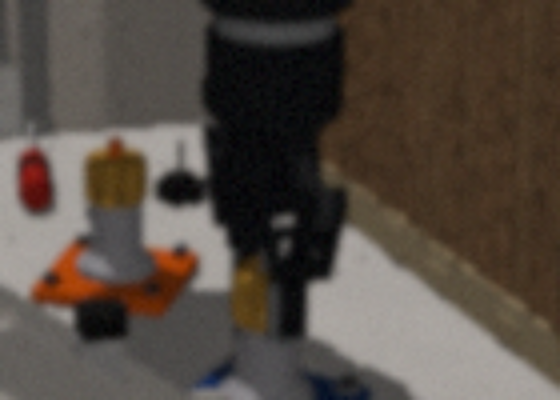

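```bash
python3 - <<'E'
from h import *
turn(.13,1.725,[.489,-.0635,.0622-.00191*3.67],.4,tzmax=.5)
ctrl.pause(.5);st("end")
b,_=vision.grab_frame("side");cv2.imwrite("pics/s4.png",cv2.resize(b[180:260,260:340],None,fx=7,fy=7,interpolation=cv2.INTER_CUBIC))
# expected side-camera view of the white line (heading .845+1.57) vs others
for c in(.845+1.571,):
    print([np.round((px("side",[.489+.021*np.cos(c),-.0635+.021*np.sin(c),z])-[260,180])*7) for z in(.066,.095)])
E
```

```text
0.53 11.45 [ 0.4887 -0.0633  0.0563] psi 0.527 [-2.7  2.1  9.5] [0.22 0.46 0.05] 0.0408 [-0.91  0.84  0.  ]
0.93 11.85 [ 0.4887 -0.0633  0.057 ] psi 0.922 [-2.6  1.4 11.5] [0.35 0.55 0.02] 0.0406 [-0.84  0.78  0.31]
1.33 12.24 [ 0.4888 -0.0633  0.0577] psi 1.32 [-2.5  2.5 11.2] [ 0.32  0.52 -0.01] 0.0409 [-0.75  0.72  0.62]
1.73 12.62 [ 0.4888 -0.0634  0.0585] psi 1.719 [-2.6  2.8 12.1] [0.44 0.45 0.04] 0.0408 [-0.66  0.67  0.91]
end 13.12 [ 0.4888 -0.0634  0.0585] psi 1.718 [-2.7  1.3 13. ] [0.4  0.51 0.05] 0.0412 [-0.66  0.67  0.91]
[array([204., 318.]), array([205., 235.])]
```

View pics/s4.png

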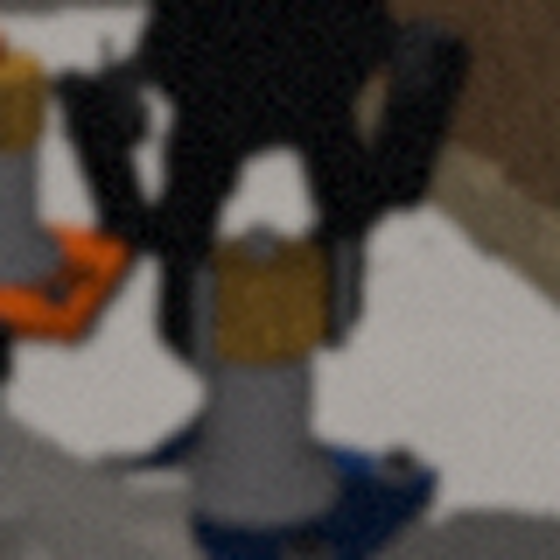

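```bash
python3 - <<'E'
from h import *
m=np.mean([vision.grab_frame("side")[0].astype(float) for _ in range(10)],0)
c=cv2.resize(m[205:240,282:314],None,fx=16,fy=16,interpolation=cv2.INTER_CUBIC);cv2.imwrite("pics/s5.png",np.clip(c*1.6,0,255).astype(np.uint8))
f=lambda X:np.round((px("side",X)-[282,205])*16)
x,y=.489,-.0635;h=.845+1.571
print("tip",f([x,y,.104]),"front bottom rim",[f([x,y-.021,z]) for z in(.062,.065)],"top front",f([x,y-.021,.095]),"line",f([x+.021*np.cos(h),y+.021*np.sin(h),.095]),f([x+.006*np.cos(h),y+.006*np.sin(h),.095]))
E
```

```text
tip [255. 102.] front bottom rim [array([296., 441.]), array([296., 421.])] top front [301. 220.] line [116. 137.] [214. 155.]
```

View pics/s5.png

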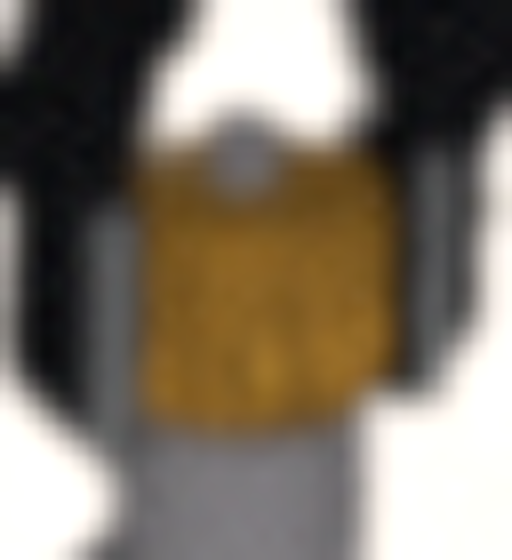

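```bash
python3 - <<'E'
import cv2,numpy as np
a=cv2.imread("pics/s5.png")
for r in(150,160,170,180): print(r,[(c,*a[r-3:r+3,c-3:c+3].mean((0,1)).round().astype(int)) for c in(150,165,180,195,285,300,320,340,360)])
E
```

```text
150 [(150, np.int64(87), np.int64(102), np.int64(113)), (165, np.int64(108), np.int64(126), np.int64(141)), (180, np.int64(108), np.int64(129), np.int64(146)), (195, np.int64(98), np.int64(119), np.int64(135)), (285, np.int64(94), np.int64(109), np.int64(121)), (300, np.int64(100), np.int64(121), np.int64(138)), (320, np.int64(103), np.int64(128), np.int64(148)), (340, np.int64(83), np.int64(105), np.int64(124)), (360, np.int64(45), np.int64(62), np.int64(75))]
160 [(150, np.int64(67), np.int64(86), np.int64(101)), (165, np.int64(77), np.int64(101), np.int64(119)), (180, np.int64(73), np.int64(100), np.int64(121)), (195, np.int64(67), np.int64(93), np.int64(113)), (285, np.int64(70), np.int64(89), np.int64(105)), (300, np.int64(60), np.int64(89), np.int64(112)), (320, np.int64(59), np.int64(93), np.int64(118)), (340, np.int64(51), np.int64(83), np.int64(108)), (360, np.int64(30), np.int64(59), np.int64(78))]
170 [(150, np.int64(50), np.int64(74), np.int64(93)), (165, np.int64(55), np.int64(85), np.int64(107)), (180, np.int64(52), np.int64(85), np.int64(108)), (195, np.int64(53), np.int64(83), np.int64(105)), (285, np.int64(57), np.int64(81), np.int64(101)), (300, np.int64(39), np.int64(76), np.int64(103)), (320, np.int64(35), np.int64(76), np.int64(105)), (340, np.int64(32), np.int64(74), np.int64(101)), (360, np.int64(23), np.int64(63), np.int64(87))]
180 [(150, np.int64(38), np.int64(68), np.int64(89)), (165, np.int64(43), np.int64(79), np.int64(102)), (180, np.int64(41), np.int64(79), np.int64(103)), (195, np.int64(46), np.int64(79), np.int64(103)), (285, np.int64(50), np.int64(79), np.int64(100)), (300, np.int64(33), np.int64(74), np.int64(101)), (320, np.int64(28), np.int64(72), np.int64(103)), (340, np.int64(27), np.int64(72), np.int64(101)), (360, np.int64(24), np.int64(66), np.int64(93))]
```

```bash
python3 - <<'E'
from h import *
from station import ticket
st("final");print(ticket.close_job())
E
```

```text
final 13.68 [ 0.4888 -0.0634  0.0585] psi 1.718 [-3.1  2.5 13.7] [0.44 0.59 0.03] 0.0407 [-0.66  0.67  0.91]
the job is handed in; nothing more can be done
None
```

I screwed the cap of the blue stand (top-view pixel 309,213) down to its stop and backed it off a quarter turn. The job was handed in at 13.7 s with the cap still held at a 60 N grip setting. The orange look-alike (238,223) and the loose things were left alone.

- **Bottoming out:** one grip was enough. The wrist moment about the axis jumped to 0.72 N m after about 3.65 rad clockwise. The pictures had predicted 3.6–3.66 rad.
- **Backing off:** I turned the gripper back 1.58 rad from where it stopped, raising it with the thread. That is a quarter turn plus a small allowance for wind-up at the stop.
- **Final state:** finger opening 41 mm, and about 14 N of force on the tool, mostly upward.
- **What I could not confirm:** I had no direct view of the white line at the end, because the fingers and arm hid it. A slight whitening at the far left of the cap's top fits the expected position, but only weakly. The cap's height in the side view agrees only to about 1 mm. The quarter turn therefore rests mainly on the gripper's angle, assuming the cap did not slip in the grip.

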